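Set the end stop and slide a hinge leaf home in the drill jig

TASK

Get the hinge leaf ready for drilling: first turn the jig's handwheel until its pointer stands at the setting clip, which sets the end stop. Then slide the leaf flat along the bench, without picking it up, plain end first under the bush plate until it lies hard against both the fence and the end stop, with the pointer still at the clip. Leave the other things on the bench where they stand.

Things in the scene. Friction and masses are not known exactly. Their poses are not given: they have to be found in the camera images.
- leaf: thin flat aluminium plate, 90 x 130 x 3 mm, 0.13 kg, with a slick film below (friction on the bench about 0.13); it lies flat on the bench to the left of the jig, turned by up to 0.6 rad. Too wide to grip, too thin to pick up. Origin: centre of its underside; x across its width, y along its length. Home: axes parallel to the jig's, +x edge on the fence, -y end on the end stop.
- leaf_middle (a point): middle of the leaf's top, the best spot to press, with 8 to 14 N. Closed fingertips pressed here, or up to 10 mm off, drag the leaf without turning it (farther off, sideways drags turn it); fingers opened 60 mm across its width and pressed here turn it with the hand. When the leaf is home the bush plate's edge is 18 to 30 mm to the -y side of this point.
- leaf_drilled_end (a point): on top of the leaf between two 7 mm holes at its +y end, leaf frame (0, 51, 3) mm, the holes 22 mm either side; the -y end, without holes, is the plain end
- jig: drill jig screwed to the bench, which is its bed. Frame: x away from the robot, y left (turned up to 0.12 rad from the world's), origin on the bench. The steel fence is a rail 10 mm high, 18 mm thick, face at x = 0 looking to -x, from y = -118 to +110 mm. Grey housing, 26 mm high, x -94 to -10, y -113 to -36, with the handwheel's upright axis at x -52, y -74.5 mm. Open to the front and left.
- bush_plate (a point): middle of the bush plate's top. The plate is a steel bar fixed to the fence that reaches over the leaf's place: jig x -84 to +18, y 22 to 48 mm, underside 10 mm and top 22 mm above the bench; two drill bushes on it reach 32 mm
- handwheel (a joint): angle of the handwheel, rad, positive counter-clockwise seen from above, -1.05 to 1.05. At 0 the pointer points along the jig's +x (far side). Stiff (about 0.35 N m), stays where it is left. A rack and pinion moves the end stop 16 mm towards the jig's +y for each +1 rad. It starts 0.5 to 1.5 rad clockwise of the clip.
- wheel_grip (a point): on the handwheel's axis, 64 mm above the bench, height to grip. The wheel is a black disc of 68 mm diameter, 30 to 42 mm above the bench, with an upright wing grip on top: 14 mm thick, 50 mm long, 24 mm high, top at 66 mm. The wing's length lies along the point's x, towards the pointer; grip it across y and turn it about the axis.
- wheel_pointer (a point): on the black pointer nib that stands out from the handwheel's far rim: 4 mm wide, its end 48 mm and this point 43 mm from the axis, 36 mm above the bench, over the graduated aluminium dial ring (radius 44 mm, top 30 mm above the bench)
- setting_clip (a joint): angle of the setting clip on the dial ring, same axis, zero and sense as joint handwheel: the wheel is set when both angles are equal. The clip is held fast and is not to be moved.
- clip_mark (a point): mark of the setting clip, a small dark steel saddle with a thumbscrew, 6 mm wide, on the edge of the dial ring on its far side; the mark is 43 mm from the axis, 32 mm above the bench
- stop_face (a point): middle of the end stop's face, on a steel head 56 mm long (jig x -68 to -12), 14 mm thick, top 9 mm above the bench, moved by a rack from the housing. Axes as the jig's; the face looks to +y. At handwheel 0 it stands at jig y = 0. It holds against pushes up to about 20 N.
- leaf_corner_fence (a point): corner of the leaf at its plain end and +x edge: leaf frame (45, -65, 1.5) mm
- leaf_corner_rear (a point): corner of the leaf at its drilled end and +x edge: leaf frame (45, 65, 1.5) mm
- leaf_corner_front (a point): corner of the leaf at its plain end and -x edge: leaf frame (-45, -65, 1.5) mm
- v_block: loose steel V-block, 45 (x) x 60 (y) x 45 mm high, origin under its centre; bystander
- setup_block: loose ground steel setup block with holes, 50 (x) x 60 (y) x 25 mm high, origin under its centre; bystander
- gear: loose spur gear lying flat, 76 mm diameter, 22 mm high, origin under its centre; bystander
- bench_power: fixed grey power strip, 51 (x) x 245 (y) x 39 mm high, origin under its centre, along the back of the bench; its front face at about x = 0.515
- clamp_fixture: fixed clamp fixture at the left in front: base plate from x -60 to +60 and y -85 to +115 mm in its own frame, 15 mm high, toggle clamp up to 105 mm high above it
- vice_1: fixed blue bench vice at the right end of the bench, up to 178 mm high; nearest to the jig it reaches y = -0.175 between world x 0.34 and 0.49; its jaws and T-bar stand out to the right past the bench end
- oil_can: fixed red oil can, 86 mm diameter, 186 mm high, origin under its centre, at the back right of the jig

How it is judged (in metres and radians):
On the way:
1. the wheel's pointer stands at the setting clip (horizontal distance between wheel_pointer and clip_mark below 0.004 m), for 0.3 s.
At the end, for the whole second after the job is handed in: the pointer is within 4 mm of the clip's mark; both ends of the leaf's +x edge are within 3 mm of the fence, both corners of its plain end within 3 mm of the end stop's face; the leaf lies flat on the bench at rest (horizontal distance between wheel_pointer and clip_mark below 0.004 m and x of each of leaf_corner_fence, leaf_corner_rear in the frame of jig above -0.003 m and y of leaf_corner_fence in the frame of stop_face between -0.003 and 0.003 m and y of leaf_corner_front in the frame of stop_face below 0.003 m and linear speed of leaf below 0.01 m/s and height (world z) of leaf below 0.004 m and angle between leaf's own z axis and vertical below 0.03 rad); the robot touches nothing.
It fails at once if the leaf is picked up or tipped off the bench (height (world z) of leaf above 0.02 m or angle between leaf's own z axis and vertical above 0.25 rad).
It fails at once if another thing on the bench is moved by more than 15 mm (distance of any of v_block, setup_block, gear from where it was at the start of the episode above 0.015 m).
It fails at once if the setting clip is moved (distance of clip_mark from where it was at the start of the episode above 0.003 m).
It also fails if it takes over 72 s, if anything falls off the work surface, if the arm or the gripper's body presses on something with over 40 N, if the wrist force passes 120 N, or if a joint passes its speed limit or range.

ROBOT

A 7-joint arm with a two-finger parallel gripper is mounted at the origin on the work surface; the furniture and walls round the work are solid. World frame = base frame: x ahead of the robot, y to its left, z up, the work surface at z = 0. Lengths are in m, angles in degrees, forces in N, time in s.
With the tool pointing down it reaches from about 0.35 to 0.775 m from the base axis. Payload 3.1 kg.
Tool frame: the origin (TCP) lies at the very end of the fingers, on their centre line; the grasp point (between the pads) lies 19 mm behind it; z points along the fingers, y is the line along which they close (so a half turn about z gives the same grasp; the last joint's range is limited). The gripper opens to 85 mm and grips with 20 to 120 N. Pads are 22 mm wide; open, the fingers measure 114 mm over their backs; the gripper's body (76 mm by 85 mm) begins 54 mm behind the grasp point. The pads swing forward as they close: fully open they stand 13 mm farther back than shut.
Start: joints at [-70.457, 17.813, 0.802, 86.603, -0.252, 75.585, -1.558], TCP at [0.205, 0.51, 0.231] pointing down, gripper open.
Joint ranges: [-154.91, 154.91], [-16.99, 109.72], [-72.82, 74.43], [7.12, 147.25], [-82.49, 262.49], [11.32, 116.49], [-174.64, 174.64]. Speed limits (degrees/s): [159.86, 159.86, 180, 180, 180, 180, 180].

INTERFACE

Orientations are given as [roll, pitch, yaw] about the fixed x, y, z axes, in that order (R = Rz(yaw) Ry(pitch) Rx(roll)).
In Python, from station import robot gives the robot as it stands. Calls block until the motion is done:
- robot.move_to(position, orientation): joint-space move of the TCP to a pose.
- robot.line_to(position, orientation=None, velocity=0.15, f_stop=None): straight line of the TCP; orientation=None keeps the orientation; velocity is the mean speed in m/s. With f_stop (N) it stops when the force on the tool has changed by that much, and returns True; else False.
- robot.move_j(angles): joint-space move.
- robot.gripper_to(opening, force=None): opening from 0.0 (shut) to 1.0 (fully open); force is the grip in N (None keeps the last); returns when the fingers have stopped.
- robot.pause(seconds).
- robot.inverse_kinematics(position, orientation): joint angles nearest the present ones, or None.
- robot.sense(): the state.
- robot.grab_frame(name): name is "side" or "top" or "wrist"; returns the picture (480x640x3 uint8, red, green, blue); there is no depth.
- robot.calibration(name): a dict with "mtx" (3x3 intrinsics, pixels), "extrinsics" (4x4, takes a point from world to camera coordinates); the wrist camera has in their place "T_tool_cam" (4x4, takes a point from camera to tool coordinates, whose origin is the TCP and whose axes are the flange's). Camera axes: x right, y up, looking along -z (the intrinsics and any distortion apply to the point x, -y, -z); pixel columns grow to the right and rows downward; lengths in m; the calibration is good to about 2 mm. A picture is of the moment at which its call begins: read the wrist's pose just before it. calibration takes no time and is no camera call.
A pose or a line that the arm cannot do raises robot.PlanningError and nothing moves.
- robot.close_job(): hands the job in; it is judged then, once.
The state is a dict: "time_s": time; "joint_positions": joint angles; "dq": joint speeds; "joint_torque": joint torques, N m; "tool_pos": TCP position; "eef_rot": TCP orientation; "contact_force": force on the tool from outside, world axes, zero at the start; "torque": the same for the moment, N m; "finger_gap": opening from 0.0 (shut) to 1.0 (fully open); "gripper_force": force on a finger pad.
Only numpy, scipy, OpenCV 4.12 (cv2) and the standard library are available. Lean on these libraries where they do the work, as an engineer would, in place of code of your own. Each camera call takes 0.05 s, during which the arm holds its last target. There are 200 camera calls.

## Working session

There is one attempt and no reset: what is moved stays moved. The work goes in short steps, each a Python script; the robot and the scene stay as the last script left them, time stands still between calls to the robot, and variables do not carry over. Pictures are saved under pics/ and viewed, at most 10 in all, crops included, and the job is handed in when it is done.

```bash
mkdir -p pics
python3 - <<'E'
from station import robot
import cv2
for n in("top","side"):
    f=robot.grab_frame(n); cv2.imwrite(f"pics/{n}0.png",f[:,:,::-1]); print(robot.calibration(n))
print(robot.calibration("wrist")); print(robot.sense())
E
```

```text
{'mtx': array([[623.87721554,   0.        , 310.66774051],
       [  0.        , 623.87721554, 250.825402  ],
       [  0.        ,   0.        ,   1.        ]]), 'extrinsics': array([[ 0.02392458, -0.99970148,  0.00495546,  0.06134634],
       [ 0.99508284,  0.02429003,  0.09602157, -0.40327279],
       [-0.09611328,  0.00263382,  0.99536692, -1.49799995],
       [ 0.        ,  0.        ,  0.        ,  1.        ]])}
{'mtx': array([[469.07921157,   0.        , 317.38773547],
       [  0.        , 469.07921157, 242.41261153],
       [  0.        ,   0.        ,   1.        ]]), 'extrinsics': array([[ 0.98829932, -0.15181661, -0.01470276, -0.39313714],
       [ 0.08703186,  0.48213573,  0.87176292, -0.10484244],
       [-0.12525936, -0.86284231,  0.4897073 , -1.1069815 ],
       [ 0.        ,  0.        ,  0.        ,  1.        ]])}
{'mtx': array([[344.83287541,   0.        , 320.31128756],
       [  0.        , 344.83287541, 243.84609885],
       [  0.        ,   0.        ,   1.        ]]), 'T_tool_cam': array([[ 1.12641401e-03,  9.51788967e-01,  3.06751518e-01,
         7.9477704
[... 283 characters left out ...]
oint_positions': array([-70.45656176,  17.85763773,   0.80543747,  86.6822832 ,
        -0.25216561,  75.58264364,  -1.55841639]), 'dq': array([ 0.02801644, -0.04357576, -0.05753958, -0.25719901, -0.00287584,
       -0.06704657,  0.1077953 ]), 'joint_torque': array([ 1.20637622e-03, -3.80857122e+01,  1.47047695e-01, -2.31241894e+01,
        1.22199190e-02,  8.14410072e-03, -1.33174231e-05]), 'tool_pos': array([0.20521414, 0.50959379, 0.23031618]), 'eef_rot': array([-1.79879349e+02,  6.17452323e-03,  1.58068211e+02]), 'contact_force': array([-0.77062507, -0.13575545,  0.42036403]), 'torque': array([-0.02324391, -0.00941387,  0.00228644]), 'gripper_force': 0.0, 'finger_gap': 1.000201734048439}
```

View pics/top0.png

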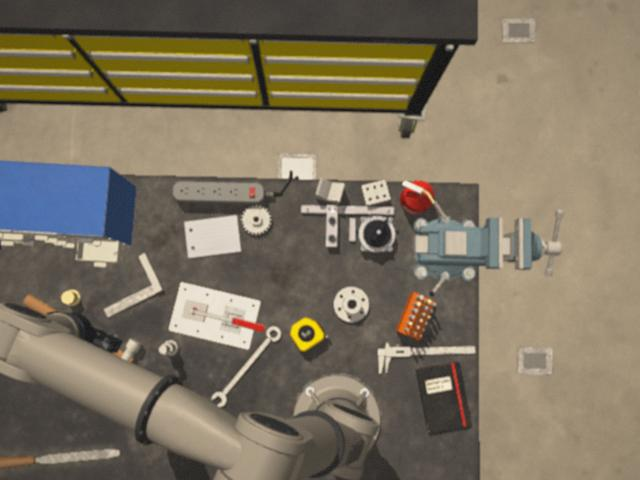

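The top picture shows the leaf at about (213,236), the jig's fence, bush plate and wheel between (300,205) and (395,250), and the gear at (256,221). The V-block and setup block stand behind the fence. I'll enlarge that region.

Run:
```python
import cv2
f=cv2.imread("pics/top0.png")
a=cv2.resize(f[175:265,175:275],None,fx=6,fy=6,interpolation=cv2.INTER_CUBIC)
a=cv2.resize(f[190:265,175:300],None,fx=6.4,fy=4*1.6,interpolation=cv2.INTER_CUBIC)
cv2.imwrite("pics/c1.png",a)
cv2.imwrite("pics/c2.png",cv2.resize(f[175:265,290:410],None,fx=6.4,fy=6.4,interpolation=cv2.INTER_CUBIC))
```

```text
(no output)
```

View pics/c1.png

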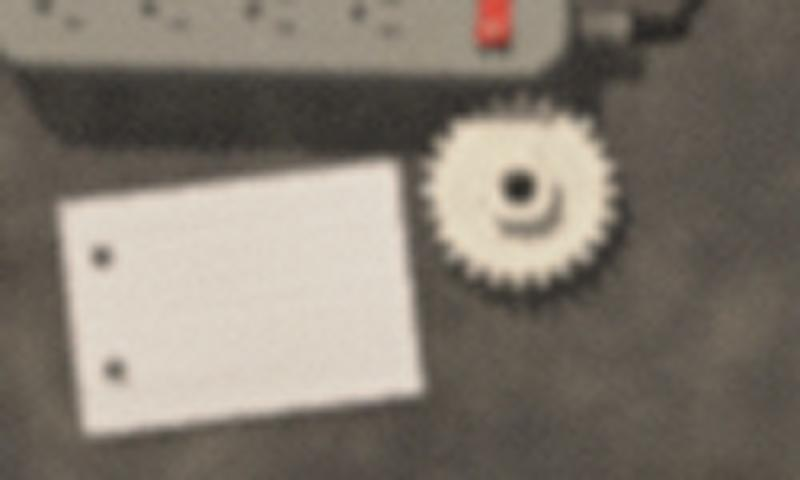

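View pics/c2.png

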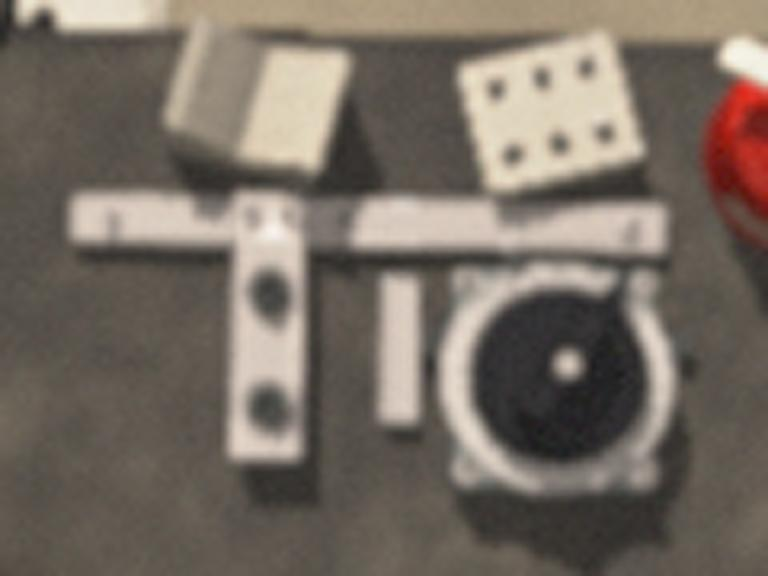

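The leaf crop shows the holes at the left (+y) end and corners at about (58,200), (400,158), (425,395) and (83,436). The gear lies right of the plain end. In the jig crop the fence front edge runs from (72,247) to (667,255), the stop head spans x 380–420, and the nib is near (615,285).

```bash
cat > h.py <<'E'
import numpy as np, cv2
from scipy.spatial.transform import Rotation as R
from station import robot
def campose(n,s=None):
    c=robot.calibration(n)
    if n=="wrist":
        T=np.eye(4); T[:3,:3]=R.from_euler("xyz",s["eef_rot"],degrees=True).as_matrix(); T[:3,3]=s["tool_pos"]
        return c["mtx"],T@c["T_tool_cam"]
    return c["mtx"],np.linalg.inv(c["extrinsics"])
def px2w(n,px,z,s=None):
    K,T=campose(n,s); out=[]
    for (u,v),zz in zip(px,np.broadcast_to(z,len(px))):
        d=T[:3,:3]@np.array([(u-K[0,2])/K[0,0],-(v-K[1,2])/K[1,1],-1]); o=T[:3,3]
        out.append(o+d*(zz-o[2])/d[2])
    return np.array(out)
def w2px(n,P,s=None):
    K,T=campose(n,s); p=(np.linalg.inv(T)@np.c_[P,np.ones(len(P))].T)[:3]
    return np.c_[K[0,0]*p[0]/-p[2]+K[0,2],-K[1,1]*p[1]/-p[2]+K[1,2]]
E
python3 - <<'E'
from h import *
np.set_printoptions(precision=4,suppress=True)
a=lambda l,o:np.array(l)/6.4+np.array(o)-.42
L=px2w("top",a([(58,200),(400,158),(425,395),(83,436)],(175,190)),.003); print(L,np.linalg.norm(L-np.roll(L,-1,0),axis=1),L.mean(0))
F=px2w("top",a([(71,247),(667,255)],(290,175)),.010); print("fence",F,np.linalg.norm(F[0]-F[1]))
d=F[0]-F[1]; th=np.arctan2(-d[0],d[1]); print("th",th)
ex=np.array([np.cos(th),np.sin(th),0]); ey=np.array([-np.sin(th),np.cos(th),0])
o=(F[0]-110*ey/1e3+F[1]+118*ey/1e3)/2; o[2]=0; print("origin",o, "axis",o-.052*ex-.0745*ey)
r=lambda P:np.c_[(P-o)@ex,(P-o)@ey]
print("plate",r(px2w("top",a([(228,460),(302,460),(240,190)],(290,175)),.022)))
print("stop",r(px2w("top",a([(380,272),(380,425),(420,272),(420,425)],(290,175)),.009)))
print("dial",r(px2w("top",a([(558,380)],(290,175)),.030)))
print("gear",px2w("top",a([(520,190)],(175,190)),.022))
print("nib/clip",r(px2w("top",a([(612,290)],(290,175)),.036)))
g=px2w("top",a([(520,190)],(175,190)),.022)
E
```

```text
[[0.4699 0.3861 0.003 ]
 [0.4895 0.255  0.003 ]
 [0.3979 0.2421 0.003 ]
 [0.3789 0.3726 0.003 ]] [0.1326 0.0925 0.1318 0.092 ] [0.4341 0.3139 0.003 ]
fence [[ 0.495   0.0979  0.01  ]
 [ 0.4976 -0.1314  0.01  ]] 0.22931623221541497
th 0.011144781390597758
origin [ 0.4963 -0.0128  0.    ] axis [ 0.4451 -0.0879  0.    ]
plate [[-0.0828  0.0497]
 [-0.0824  0.0216]
 [ 0.021   0.0462]]
stop [[-0.0079 -0.0083]
 [-0.0672 -0.0087]
 [-0.0077 -0.0237]
 [-0.067  -0.0241]]
dial [[-0.0515 -0.0746]]
gear [[0.4754 0.2066 0.022 ]]
nib/clip [[-0.0177 -0.0943]]
```

View crop.

Sizes and offsets agree with the given ones: leaf 132x92, stop at -8 mm matching wheel angle -0.52 rad. Now a wrist view of the dial.

Run:
```python
from h import *
q=robot.inverse_kinematics([.455,-.088,.20],[180,0,180]); print(q)
robot.move_to([.43,.0,.30],[180,0,180])
robot.move_to([.455,-.088,.20],[180,0,180])
s=robot.sense(); f=robot.grab_frame("wrist"); print(s["time_s"],s["tool_pos"],s["eef_rot"],s["joint_positions"])
import pickle; pickle.dump(s,open("s1.pkl","wb")); cv2.imwrite("pics/w1.png",f[:,:,::-1])
th=.0111;o=np.array([.4963,-.0128]);ex=np.array([np.cos(th),np.sin(th)]);ey=np.array([-ex[1],ex[0]])
P=lambda x,y,z:np.r_[o+x*ex+y*ey,z]
c=w2px("wrist",[P(-.052,-.0745,.066),P(-.052,-.0745,.03),P(-.052+.043*np.cos(-.52),-.0745+.043*np.sin(-.52),.036)],s); print(c)
x0,y0=(c[1]-[100,90]).astype(int); x0=max(x0,0);y0=max(y0,0); print(x0,y0)
cv2.imwrite("pics/w1c.png",cv2.resize(f[y0:y0+150,x0:x0+200,::-1],None,fx=4,fy=4,interpolation=cv2.INTER_CUBIC))
```

```text
[-34.52358836  11.51461771  50.70290127 103.76689918  -9.51508686
  69.14664907 109.02184229]
2.725 [ 0.45553363 -0.08662224  0.20027017] [ 1.79953868e+02 -1.97512442e-03 -1.79936749e+02] [-29.35922982  10.58867535  44.08822373 103.55716761  -7.91905436
  68.99307239 107.15702707]
[[319.2404697  221.10059482]
 [319.39726561 211.62114011]
 [297.04681514 252.0954673 ]]
219 121
```

View pics/w1c.png

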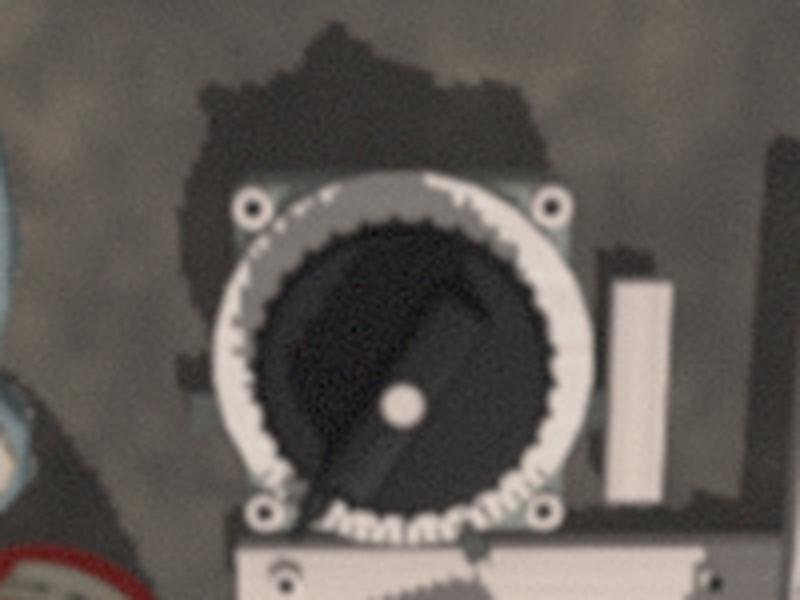

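The dial fills the crop: far side at the bottom, white hub at (403,405), nib reaching to about (308,523), and a dark piece at about (475,545) on the ring's far edge, probably the clip. A larger crop will confirm it.

Run:
```python
from h import *
import pickle; s=pickle.load(open("s1.pkl","rb"))
f=cv2.imread("pics/w1.png")
g=cv2.resize(f[228:273,279:354],None,fx=10,fy=10,interpolation=cv2.INTER_CUBIC)
cv2.imwrite("pics/w1d.png",cv2.convertScaleAbs(g,alpha=1.5,beta=15))
np.set_printoptions(precision=4,suppress=True)
a=lambda l:np.array(l)/4+[219,121]-.375
th=.0111;o=np.array([.4963,-.0128]);ex=np.array([np.cos(th),np.sin(th)]);ey=np.array([-ex[1],ex[0]])
def r(p,z):
    d=px2w("wrist",a(p),z,s)[:,:2]-o; return np.c_[d@ex,d@ey]
print("fence/plate pts",r([(600,540),(240,540)],.010))
print("stop",r([(612,285),(672,285),(610,500),(662,500)],.009))
ax=r([(403,358)],.030); print("ring centre",ax, r([(213,360),(593,360)],.03))
print("hub",r([(403,405)],.066))
for p,z in (((308,523),.036),((475,545),.032),((475,525),.032)):
    d=r([p],z)-[-.052,-.0745]; print(d,np.hypot(*d[0]),np.arctan2(d[0,1],d[0,0]))
```

```text
fence/plate pts [[-0.0012 -0.0247]
 [-0.002  -0.1168]]
stop [[-0.0664 -0.0238]
 [-0.0663 -0.0093]
 [-0.0116 -0.0223]
 [-0.0115 -0.0091]]
ring centre [[-0.0534 -0.0745]] [[-0.0533 -0.1184]
 [-0.0526 -0.0307]]
hub [[-0.0513 -0.0744]]
[[ 0.0366 -0.0227]] 0.04304800938945259 -0.5549316825247206
[[0.0439 0.0168]] 0.04697884156223751 0.365504845474925
[[0.0388 0.0168]] 0.04227413559736471 0.4076420149883173
```

View pics/w1d.png

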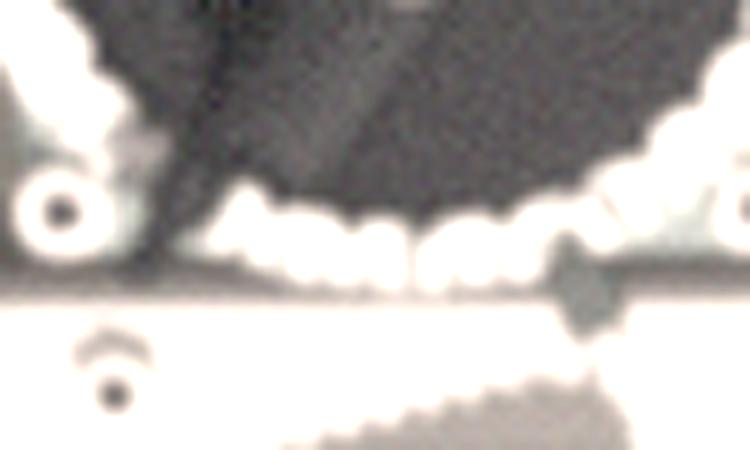

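The clip spans (570,238) to (590,335) in this crop, at about +0.37 rad, and the nib tip is at (145,270), about -0.55 rad. I'll grip the wing and turn it by +0.92 rad.

Run:
```python
from h import *
ax=[.4451,-.0879]; th=.0111
Y=lambda a:[180,0,(180+np.degrees(a+th)+180)%360-180]
robot.gripper_to(.55)
robot.move_to([*ax,.12],Y(-.55))
robot.line_to([*ax,.048],velocity=.08,f_stop=10)
robot.gripper_to(0,80); s=robot.sense(); print(s["tool_pos"],s["finger_gap"],s["gripper_force"],s["contact_force"],s["time_s"])
for a in np.linspace(-.55,.37,6)[1:]: robot.move_to([*ax,.048],Y(a))
robot.pause(.3)
s=robot.sense(); print(s["tool_pos"],s["eef_rot"],s["finger_gap"],s["contact_force"],s["torque"],s["time_s"])
robot.gripper_to(.55)
robot.line_to([*ax,.13],velocity=.2)
robot.move_to([.455,-.088,.20],[180,0,180])
s=robot.sense(); f=robot.grab_frame("wrist"); print(s["time_s"],s["tool_pos"],s["eef_rot"])
import pickle; pickle.dump(s,open("s2.pkl","wb")); cv2.imwrite("pics/w2.png",f[:,:,::-1])
cv2.imwrite("pics/w2d.png",cv2.convertScaleAbs(cv2.resize(f[205:273,279:354,::-1],None,fx=8,fy=8,interpolation=cv2.INTER_CUBIC),alpha=1.4,beta=15))
```

```text
[ 0.44596437 -0.08719322  0.04872464] 0.1392103357675486 78.05952072143555 [-0.62877405  2.79422811  5.1409575 ] 5.1917
[ 0.44585849 -0.08799526  0.04868363] [-1.79947625e+02  6.30321622e-02 -1.58267371e+02] 0.1477080914680458 [0.01027144 1.62111652 6.73761395] [0.20523009 0.08889806 0.29469544] 6.875
8.3333 [ 0.45414367 -0.08766868  0.19860664] [ 1.79997645e+02 -1.56053505e-01 -1.79936694e+02]
```

View pics/w2d.png

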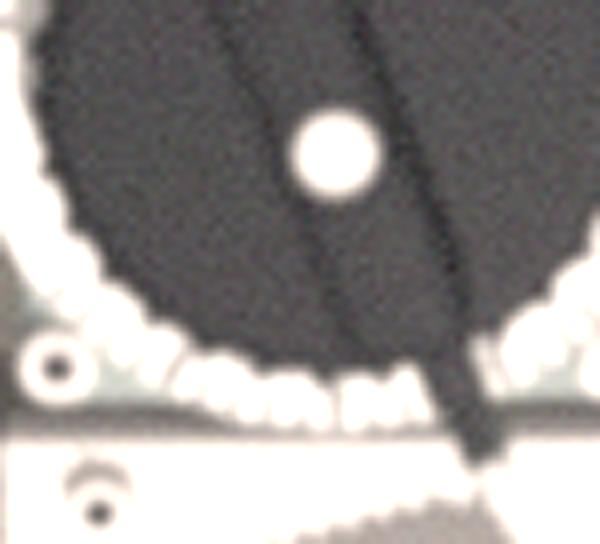

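The nib now lies in line with the clip: nib at (452,380), clip end at (484,450). I'll check the angles numerically.

Run:
```python
from h import *
import pickle; s=pickle.load(open("s2.pkl","rb"))
np.set_printoptions(precision=4,suppress=True)
th=.0111;o=np.array([.4963,-.0128]);ex=np.array([np.cos(th),np.sin(th)]);ey=np.array([-ex[1],ex[0]])
def r(p,z):
    d=px2w("wrist",np.array([p])/8+[279,205]-.44,z,s)[:,:2]-o; return np.c_[d@ex,d@ey][0]
h=r((335,155),.066); print(h)
for c in (h,np.array([-.052,-.0745])):
  for p,z in (((452,380),.036),((463,405),.036),((478,430),.034),((484,452),.034)):
    d=r(p,z)-c; print(d,np.hypot(*d),np.arctan2(d[1],d[0]))
# wing direction from edges
for p,q in (((350,0),(465,290)),((215,0),(360,350))):
    d=r(q,.05)-r(p,.05); print(np.arctan2(d[1],d[0]))
```

```text
[-0.0518 -0.0747]
[0.0349 0.0133] 0.03735984287368195 0.3647572363895518
[0.038  0.0146] 0.04073030570079173 0.3673839521504214
[0.0419 0.0165] 0.04501359213694029 0.3755498315364438
[0.0447 0.0172] 0.047871920520848744 0.36843760304543016
[0.0351 0.0132] 0.03752304159685852 0.3584072836505414
[0.0382 0.0145] 0.04089281814541266 0.3615468596514756
[0.0421 0.0163] 0.04517409099880274 0.3702368672710378
[0.0449 0.0171] 0.048034078651165164 0.36346477619767953
0.36590754997968267
0.36823830488051124
```

The wheel is set within about 0.01 rad (clip at +0.37 rad), so the stop face is at jig y = 6 mm. Next I press the leaf with open fingers, straighten it, and drag it past the gear.

```bash
cat >> h.py <<'E'
th=.0111;o=np.array([.4963,-.0128]);ex=np.array([np.cos(th),np.sin(th)]);ey=np.array([-ex[1],ex[0]])
J=lambda x,y:o+x*ex+y*ey
Y=lambda a:[180,0,np.degrees(a)+90]
def fz(): return robot.sense()["contact_force"][2]
def press(xy,target=11):
    """come down on xy and settle at the wanted press force; returns TCP command height and force zero"""
    robot.pause(.2); f0=fz(); z=robot.sense()["tool_pos"][2]
    robot.line_to([*xy,.018],velocity=.08)
    robot.line_to([*xy,-.015],velocity=.02,f_stop=7)
    z=robot.sense()["tool_pos"][2]
    return hold(xy,z,f0,target),f0
def hold(xy,z,f0,target=11,rot=None):
    for _ in range(8):
        robot.line_to([*xy,z],rot,velocity=.02); robot.pause(.1); e=target-(fz()-f0)
        if abs(e)<1.5: break
        z-=np.clip(e*2e-4,-.0015,.0015)
    print("z",round(z,4),"F",np.round(robot.sense()["contact_force"],1),"f0",round(f0,1),"t",robot.sense()["time_s"]); return z
E
python3 - <<'E'
from h import *
p=np.array([.4341,.3139]); a=.148
robot.move_to([.44,.1,.28],Y(.08)); robot.move_to([*p,.10],Y(a)); robot.gripper_to(60/85)
z,f0=press(p); print(robot.sense()["finger_gap"],robot.sense()["joint_positions"])
q=np.array([.405,.318]); robot.line_to([*q,z],velocity=.05); z=hold(q,z,f0)
print(robot.sense()["tool_pos"])
f=robot.grab_frame("top"); cv2.imwrite("pics/t2.png",cv2.resize(f[175:295,170:330,::-1],None,fx=5,fy=5,interpolation=cv2.INTER_CUBIC))
E
```

```text
z -0.0035 F [-3.  -1.4 11.2] f0 -0.3 t 14.5583
0.7068043789549607 [-54.1200629   31.78942344  22.03251731 105.06415997 -15.92280314
  46.23967144 -15.48726205]
z -0.0041 F [-0.2 -0.8 12. ] f0 -0.3 t 16.0
[ 0.40678735  0.3189815  -0.00206569]
```

View pics/t2.png

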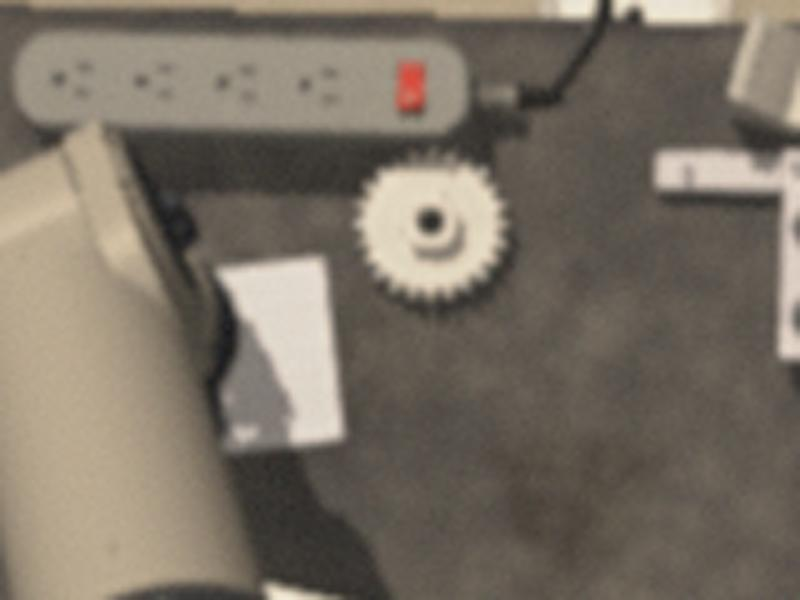

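The leaf followed: plain-end corners are now at (325,258) and (344,437), clear of the gear. I'll carry on with straightening it and dragging it to the right.

Run:
```python
from h import *
f0=-.3; z=-.0041
for q,a in (((.39,.318),.10),((.380,.318),.05),((.376,.316),th)):
    robot.line_to([*q,z],Y(a),velocity=.03); z=hold(q,z,f0,rot=Y(a))
for q in ((.376,.24),(.376,.16),(.376,.085)):
    robot.line_to([*q,z],velocity=.06); z=hold(q,z,f0)
s=robot.sense(); print(s["tool_pos"],s["eef_rot"])
robot.line_to([.376,.085,.06],velocity=.1)
robot.move_to([.376,.14,.30],Y(th))
s=robot.sense(); f=robot.grab_frame("top"); print(s["time_s"])
cv2.imwrite("pics/t3f.png",f[:,:,::-1])
cv2.imwrite("pics/t3.png",cv2.resize(f[175:295,230:390,::-1],None,fx=5,fy=5,interpolation=cv2.INTER_CUBIC))
import pickle; s=robot.sense(); g=robot.grab_frame("wrist"); pickle.dump(s,open("s3.pkl","wb")); cv2.imwrite("pics/w3.png",g[:,:,::-1])
```

```text
z -0.0041 F [ 2.9  0.1 11. ] f0 -0.3 t 17.05
z -0.0041 F [ 1.8 -0.8  9.7] f0 -0.3 t 17.8833
z -0.0041 F [ 1.8 -0.6 10.9] f0 -0.3 t 18.5333
z -0.0041 F [ 0.5  2.5 11.4] f0 -0.3 t 20.3
z -0.0036 F [ 0.6  2.9 10.6] f0 -0.3 t 22.4833
z -0.0028 F [-0.5  0.1  8.3] f0 -0.3 t 26.6833
[ 0.37610866  0.08498161 -0.00209865] [ 1.79997305e+02 -1.06999212e-02  9.06297494e+01]
28.425
```

View pics/w3.png

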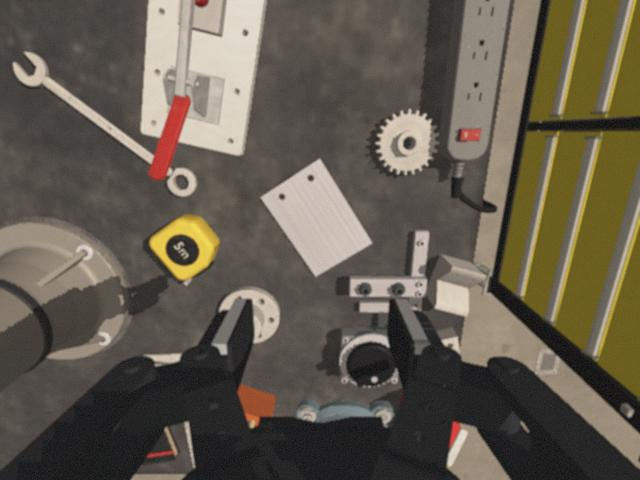

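The leaf lies between the gear and the jig but has turned about 30°: corners at (262,198), (320,158), (371,242) and (316,276), with the holes at (281,196) and (311,178). I'll compute its pose.

Run:
```python
from h import *
import pickle; s=pickle.load(open("s3.pkl","rb"))
np.set_printoptions(precision=4,suppress=True)
L=px2w("wrist",[(262,198),(320,158),(371,242),(316,276)],.003,s); print(L,np.linalg.norm(L-np.roll(L,-1,0),axis=1),L.mean(0))
d=L[1]-L[2]; print(np.arctan2(-d[0],d[1])); d=L[0]-L[3]; print(np.arctan2(-d[0],d[1]))
print("gear",px2w("wrist",[(409,143)],.022,s), "hub", px2w("wrist",[(375,380)],.066,s), J(-.052,-.0745),"plate",px2w("wrist",[(349,278),(350,295)],.022,s),J(-.084,.048),J(-.084,.022))
```

```text
[[0.2986 0.1364 0.003 ]
 [0.3721 0.187  0.003 ]
 [0.4412 0.0791 0.003 ]
 [0.3685 0.0291 0.003 ]] [0.0893 0.1281 0.0883 0.128 ] [0.3701 0.1079 0.003 ]
0.5697034049800992
0.577588673505243
gear [[0.4755 0.2066 0.022 ]] hub [[ 0.4475 -0.0902  0.066 ]] [ 0.4451 -0.0879] plate [[0.4121 0.0351 0.022 ]
 [0.4144 0.0103 0.022 ]] [0.4118 0.0343] [0.4121 0.0083]
```

The leaf turned and slipped during the drag. It is now at centre (0.370, 0.108) with yaw 0.57 rad. I'll turn it back with open fingers, then drag it with the fingers closed, as advised.

Run:
```python
from h import *
import pickle
p=np.array([.3701,.1079])
robot.move_to([*p,.10],Y(.573)); z,f0=press(p,12)
for a in np.linspace(.573,th,7)[1:]:
    robot.line_to([*p,z],Y(a),velocity=.03); z=hold(p,z,f0,12,rot=Y(a))
robot.line_to([*p,.06],velocity=.1)
robot.move_to([.376,.14,.30],Y(th)); 
s=robot.sense(); g=robot.grab_frame("wrist"); pickle.dump(s,open("s4.pkl","wb")); cv2.imwrite("pics/w4.png",g[:,:,::-1])
print(s["time_s"])
# leaf outline: bright quadrilateral in the middle of the picture
m=cv2.inRange(cv2.cvtColor(g,cv2.COLOR_RGB2GRAY),120,255); m[:140]=0; m[300:]=0; m[:,:240]=0; m[:,390:]=0
for c in cv2.findContours(m,cv2.RETR_EXTERNAL,cv2.CHAIN_APPROX_NONE)[0]:
    if cv2.contourArea(c)>800:
        b=cv2.boxPoints(cv2.minAreaRect(c)); L=px2w("wrist",b,.003,s); print(b.round(1).tolist(),L[:,:2].round(4).tolist(),L.mean(0).round(4),np.linalg.norm(L-np.roll(L,-1,0),axis=1).round(4))
```

```text
z -0.0018 F [-5.5 -2.7 22.2] f0 0.2 t 34.5417
z -0.0018 F [-5.3 -2.2 22. ] f0 0.2 t 37.5917
z -0.0018 F [-4.7 -1.2 22.2] f0 0.2 t 40.6417
z -0.0018 F [-5.8 -1.8 22.5] f0 0.2 t 43.6917
z -0.0018 F [-5.9 -1.8 23.3] f0 0.2 t 46.7417
z -0.0018 F [-5.8 -1.6 23.1] f0 0.2 t 49.7917
z -0.0018 F [-6.  -0.5 23.5] f0 0.2 t 52.8417
54.5833
[[263.20001220703125, 191.39999389648438], [327.20001220703125, 159.39999389648438], [372.0, 249.0], [308.0, 281.0]] [[0.3006, 0.1456], [0.3813, 0.1863], [0.4436, 0.0701], [0.3579, 0.0222]] [0.3708 0.1061 0.003 ] [0.0903 0.1319 0.0982 0.136 ]
```

My force-hold gain was too high, so the press force cycled, the leaf turned only a little, and a lot of time went by. I have 17 s left and will use one-shot corrections. First I refine the leaf pose offline, which costs no robot time.

Run:
```python
from h import *
import pickle; s=pickle.load(open("s4.pkl","rb")); g=cv2.imread("pics/w4.png")
m=cv2.inRange(cv2.cvtColor(g,cv2.COLOR_BGR2GRAY),120,255); m[:140]=0; m[300:]=0; m[:,:240]=0; m[:,390:]=0
# separate from bush plate: mask by jig region (below row ~272 right of col 340)
c=max(cv2.findContours(m,cv2.RETR_EXTERNAL,cv2.CHAIN_APPROX_NONE)[0],key=cv2.contourArea)
for e in (4,6,8):
    b=cv2.approxPolyDP(cv2.convexHull(c),e,True)[:,0].astype(float); L=px2w("wrist",b,.003,s)
    print(b.tolist(),L[:,:2].round(4).tolist(),L.mean(0).round(4),np.linalg.norm(L-np.roll(L,-1,0),axis=1).round(4))
    if len(L)==4:
        for i in range(4):
            d=L[i]-L[(i+1)%4]; print(round(np.arctan2(-d[0],d[1]),3),end=" ")
cv2.imwrite("pics/w4c.png",cv2.resize(g[140:300,240:400],None,fx=3.7,fy=3.7,interpolation=cv2.INTER_CUBIC))
```

```text
[[328.0, 161.0], [371.0, 249.0], [312.0, 277.0], [265.0, 193.0]] [[0.3823, 0.1844], [0.4422, 0.0701], [0.3634, 0.0283], [0.3028, 0.1436]] [0.3727 0.1066 0.003 ] [0.1291 0.0893 0.1302 0.0893]
0.483 -1.083 -2.658 2.045 [[328.0, 161.0], [371.0, 249.0], [312.0, 277.0], [265.0, 193.0]] [[0.3823, 0.1844], [0.4422, 0.0701], [0.3634, 0.0283], [0.3028, 0.1436]] [0.3727 0.1066 0.003 ] [0.1291 0.0893 0.1302 0.0893]
0.483 -1.083 -2.658 2.045 [[328.0, 161.0], [371.0, 249.0], [312.0, 277.0], [265.0, 193.0]] [[0.3823, 0.1844], [0.4422, 0.0701], [0.3634, 0.0283], [0.3028, 0.1436]] [0.3727 0.1066 0.003 ] [0.1291 0.0893 0.1302 0.0893]
0.483 -1.083 -2.658 2.045
```

View pics/w4c.png

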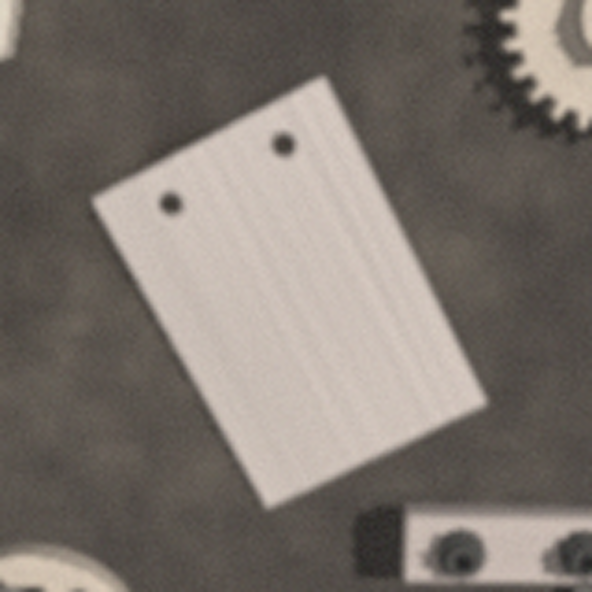

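The leaf is clear in view, with crop corners at (325,78), (487,402), (268,508) and (93,198). That gives centre (0.3727, 0.1066) and yaw 0.484.

Run:
```python
from h import *
p=np.array([.3727,.1066]); f0=fz()
robot.move_to([*p,.02],Y(.484)); robot.line_to([*p,.001],velocity=.05); z=.001
def say(): s=robot.sense(); print(round(s["time_s"],2),"z",round(z,4),s["tool_pos"].round(4),(s["contact_force"]-[0,0,f0]).round(1))
say()
for _ in range(3):
    e=12-(fz()-f0)
    if abs(e)<2: break
    z-=np.clip(e*6e-5,-.001,.001); robot.line_to([*p,z],velocity=.02); say()
open("st","w").write(f"{z} {f0}")
```

```text
56.38 z 0.001 [0.3725 0.1065 0.0008] [0.6 0.2 0.1]
56.63 z 0.0003 [0.3728 0.1066 0.0004] [-0.2 -0.5 -0.8]
56.88 z -0.0005 [ 0.3727  0.1066 -0.0005] [0.3 0.  0.2]
57.13 z -0.0012 [ 0.3726  0.1066 -0.0012] [ 0.8 -0.3  0.1]
```

Run:
```python
from h import *
p=np.array([.3727,.1066]); f0=.1; z=-.003
def say(): s=robot.sense(); print(round(s["time_s"],2),"z",round(z,4),s["tool_pos"].round(4),(s["contact_force"]-[0,0,f0]).round(1))
robot.line_to([*p,z],velocity=.02); say()
```

```text
57.38 z -0.003 [ 0.373   0.1067 -0.0021] [-3.8  0.2 14.6]
```

Run:
```python
from h import *
f0=.1; z=-.0029; p=np.array([.3727,.1066]); q=np.array([.395,.090])
def say(): s=robot.sense(); print(round(s["time_s"],2),"z",round(z,4),s["tool_pos"].round(4),(s["contact_force"]-[0,0,f0]).round(1))
say()
for t in (.25,.5,.75,1):
    robot.line_to([*(p+t*(q-p)),z],Y(.484+t*(th-.484)),velocity=.03); say()
    z-=np.clip(4e-5*(12-(fz()-f0)),-.0003,.0003)
s=robot.sense(); g=robot.grab_frame("wrist"); cv2.imwrite("pics/w5.png",g[:,:,::-1])
import pickle; pickle.dump(s,open("s5.pkl","wb"))
```

```text
57.38 z -0.0029 [ 0.373   0.1067 -0.0021] [-3.8  0.2 14.6]
57.77 z -0.0029 [ 0.3793  0.1031 -0.0021] [-0.7  0.8  9.9]
58.15 z -0.003 [ 0.385   0.0991 -0.0021] [-0.6  1.  10.4]
58.53 z -0.003 [ 0.3907  0.095  -0.0021] [-0.2  1.7  8.7]
58.92 z -0.0032 [ 0.3964  0.0909 -0.0021] [-0.4  1.  10.9]
```

View pics/w5.png

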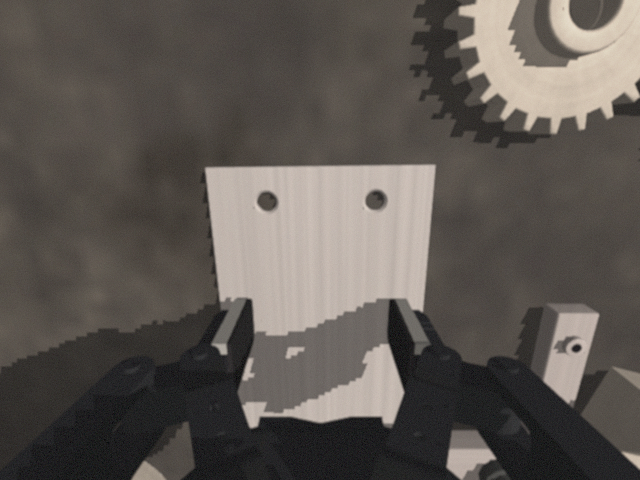

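The leaf is straight with the hand: drilled-end corners at (206,168) and (435,165), holes at (267,201) and (376,200), gear clear. I'll drag it open-fingered to just short of home.

Run:
```python
from h import *
import pickle; s=pickle.load(open("s5.pkl","rb"))
L=px2w("wrist",[(206,168),(435,165)],.003,s)[:,:2]; d=L[1]-L[0]; a=np.arctan2(d[1],d[0]); n=np.array([np.sin(a),-np.cos(a)])
c=L.mean(0)+.065*n; print("end",L.round(4),np.linalg.norm(d),"yaw",a,"mid",c,"home",J(-.045,.0709))
f0=.1; z=-.0032; p=s["tool_pos"][:2]; off=c-p
q=J(-.057,.080)-off; print("off",off,"q",q)
def say(): s=robot.sense(); print(round(s["time_s"],2),"z",round(z,4),s["tool_pos"].round(4),(s["contact_force"]-[0,0,f0]).round(1))
if np.linalg.norm(off)<.015:
  for t in (.33,.67,1):
    robot.line_to([*(p+t*(q-p)),z],Y(th),velocity=.04); say()
    z-=np.clip(4e-5*(12-(fz()-f0)),-.0003,.0003)
  s=robot.sense(); g=robot.grab_frame("wrist"); cv2.imwrite("pics/w6.png",g[:,:,::-1]); pickle.dump(s,open("s6.pkl","wb"))
```

```text
end [[0.3499 0.1554]
 [0.4392 0.1576]] 0.08930072523205429 yaw 0.024350771871801576 mid [0.39614643 0.0914844 ] home [0.4505158  0.05759614]
off [-0.0002905   0.00062342] q [0.43870603 0.06593896]
59.54 z -0.0032 [ 0.4114  0.0834 -0.0021] [-1.5  1.3 12.1]
60.11 z -0.0032 [ 0.4259  0.0749 -0.0021] [-1.3  1.5 10.5]
60.67 z -0.0033 [ 0.4399  0.0666 -0.0021] [-1.3  0.7 11.7]
```

Run:
```python
from h import *
s=robot.sense(); p=s["tool_pos"][:2]+[-.0003,.0006]
def say(): s=robot.sense(); print(round(s["time_s"],2),s["tool_pos"].round(4),s["contact_force"].round(1),((s["tool_pos"][:2]-o)@np.c_[ex,ey]).round(4))
robot.line_to([*p,.014],velocity=.1); robot.gripper_to(0); say()
robot.line_to([*p,.0045],velocity=.06); say()
robot.line_to([*p,.0022],velocity=.02); say()
```

```text
61.64 [0.4395 0.0671 0.0139] [-0.2 -0.1 -0. ] [-0.0559  0.0806]
61.95 [0.439  0.0671 0.0039] [-0.2  0.3  0.8] [-0.0564  0.0805]
62.22 [0.4398 0.067  0.0031] [-2.4  0.7  9.5] [-0.0556  0.0805]
```

Run:
```python
from h import *
def say(t=""): s=robot.sense(); print(t,round(s["time_s"],2),s["tool_pos"].round(4),s["contact_force"].round(1),((s["tool_pos"][:2]-o)@np.c_[ex,ey]).round(4))
z=.0020
h=robot.line_to([*J(-.050,.0800),z],velocity=.04); say(h)
h=robot.line_to([*J(-.037,.0795),z],velocity=.03,f_stop=6); say(h)
```

```text
False 62.52 [0.4463 0.0664 0.0031] [-2.6 -0.1  9.8] [-0.0491  0.0798]
True 62.73 [0.4468 0.0664 0.0032] [0.3 0.1 3.9] [-0.0486  0.0798]
```

Run:
```python
from h import *
def say(t=""): s=robot.sense(); print(t,round(s["time_s"],2),s["tool_pos"].round(4),s["contact_force"].round(1),((s["tool_pos"][:2]-o)@np.c_[ex,ey]).round(4))
z=.0020
for x in (-.0480,-.0440,-.0400): robot.line_to([*J(x,.0797),z],velocity=.03); say()
```

```text
62.98 [0.4474 0.0663 0.0031] [-3.1 -0.4 12.9] [-0.048   0.0797]
 63.27 [0.4516 0.0663 0.0031] [-3.4  0.3 12.3] [-0.0438  0.0795]
 63.55 [0.4522 0.0664 0.0031] [-9.5  0.4 21.6] [-0.0432  0.0797]
```

Contact with the fence is felt. Now I drag to the stop.

Run:
```python
from h import *
def say(t=""): s=robot.sense(); print(t,round(s["time_s"],2),s["tool_pos"].round(4),s["contact_force"].round(1),((s["tool_pos"][:2]-o)@np.c_[ex,ey]).round(4))
z=.0023
for y in (.0755,.0715,.0685,.0665): robot.line_to([*J(-.0417,y),z],velocity=.03); say()
s=robot.sense(); g=robot.grab_frame("wrist"); cv2.imwrite("pics/w7.png",g[:,:,::-1])
import pickle; pickle.dump(s,open("s7.pkl","wb"))
m=cv2.inRange(cv2.cvtColor(g,cv2.COLOR_RGB2GRAY),125,255); m[300:]=0
for c in cv2.findContours(m,cv2.RETR_EXTERNAL,cv2.CHAIN_APPROX_NONE)[0]:
    if cv2.contourArea(c)>3000:
        b=cv2.approxPolyDP(c,5,True)[:,0].astype(float); L=px2w("wrist",b,.003,s)[:,:2]-o; print(b.tolist(),(L@np.c_[ex,ey]).round(4).tolist())
```

```text
63.85 [0.4523 0.0639 0.0031] [-6.3  2.6 14.5] [-0.0432  0.0772]
 64.13 [0.4523 0.0612 0.0031] [-5.8  5.4 15.8] [-0.0432  0.0745]
 64.38 [0.4523 0.0586 0.0031] [-6.4  4.8 14.8] [-0.0432  0.0719]
 64.63 [0.4523 0.057  0.0031] [-5.9  6.5 15.1] [-0.0432  0.0703]
[[212.0, 166.0], [224.0, 299.0], [288.0, 299.0], [297.0, 292.0], [407.0, 299.0], [412.0, 245.0], [427.0, 231.0], [432.0, 166.0]] [[-0.0886, 0.1355], [-0.0885, 0.0758], [-0.0592, 0.076], [-0.055, 0.0795], [-0.0048, 0.0763], [-0.0047, 0.1022], [0.0012, 0.1085], [0.0007, 0.1358]]
```

Run:
```python
from h import *
def say(t=""): s=robot.sense(); print(t,round(s["time_s"],2),s["contact_force"].round(1),((s["tool_pos"][:2]-o)@np.c_[ex,ey]).round(4))
z=.0023
for y in (.0650,.0630): robot.line_to([*J(-.0420,y),z],velocity=.03); say()
s=robot.sense(); g=robot.grab_frame("wrist"); cv2.imwrite("pics/w8.png",g[:,:,::-1])
m=cv2.inRange(cv2.cvtColor(g,cv2.COLOR_RGB2GRAY),125,255); m[300:]=0
c=max(cv2.findContours(m,cv2.RETR_EXTERNAL,cv2.CHAIN_APPROX_NONE)[0],key=cv2.contourArea)
b=cv2.approxPolyDP(c,5,True)[:,0].astype(float); L=px2w("wrist",b,.003,s)[:,:2]-o; print(b.tolist(),(L@np.c_[ex,ey]).round(4).tolist())
```

```text
64.93 [-6.3  8.2 15.4] [-0.0432  0.0702]
 65.18 [-5.2 10.2 14.4] [-0.043   0.0693]
[[212.0, 163.0], [223.0, 299.0], [307.0, 293.0], [409.0, 299.0], [411.0, 245.0], [417.0, 232.0], [426.0, 232.0], [432.0, 164.0]] [[-0.0884, 0.1356], [-0.0887, 0.0747], [-0.0502, 0.078], [-0.0036, 0.0754], [-0.0048, 0.1012], [-0.0027, 0.1071], [0.0011, 0.1071], [0.0008, 0.1356]]
```

The leaf has stopped moving while the fingertip slips, so it is seated on both faces. I'll lift off and hand in.

Run:
```python
from h import *
p=J(-.0430,.0690)
robot.line_to([*p,.03],velocity=.06); robot.line_to([*p,.10],velocity=.15)
s=robot.sense(); g=robot.grab_frame("wrist"); cv2.imwrite("pics/w9.png",g[:,:,::-1])
m=cv2.inRange(cv2.cvtColor(g,cv2.COLOR_RGB2GRAY),125,255); m[300:]=0
c=max(cv2.findContours(m,cv2.RETR_EXTERNAL,cv2.CHAIN_APPROX_NONE)[0],key=cv2.contourArea)
b=cv2.approxPolyDP(c,4,True)[:,0].astype(float); L=px2w("wrist",b,.003,s)[:,:2]-o; print(s["time_s"],s["contact_force"],b.tolist(),(L@np.c_[ex,ey]).round(4).tolist())
```

```text
66.475 [ 0.15546055  0.90096474 -0.1824935 ] [[256.0, 151.0], [262.0, 277.0], [376.0, 276.0], [378.0, 202.0], [387.0, 194.0], [389.0, 152.0]] [[-0.0882, 0.1358], [-0.0888, 0.0444], [-0.0033, 0.0454], [-0.0048, 0.1015], [0.0012, 0.1071], [0.0008, 0.1353]]
```

```bash
python3 -c "
from station import robot
print(robot.close_job())"
```

```text
the job is handed in; nothing more can be done
None
```

I handed the job in at about 66.5 s: the wheel pointer measured within about 0.01 rad of the clip, and after lift-off the leaf measured within about 1 mm of home against the fence and end stop; no verdict came back, and I did not re-image the pointer after setting it.

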